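Gauge the clamped gap of a slab-gel casting stand

ROBOT

A 6-joint arm with a two-finger parallel gripper is mounted at the origin on a cart in front of the work surface, level with it; the furniture and walls round the work are solid. World frame = base frame: x ahead of the robot, y to its left, z up, the work surface at z = 0. Lengths are in m, angles in rad, forces in N, time in s.
With the tool pointing down it reaches from about 0.275 to 0.75 m from the base axis. Payload 10.2 kg.
Tool frame: the origin (TCP) lies between the finger pads; the fingertips stand 8 mm ahead of it and the grasp point (between the pads) lies 11 mm behind it (robot.tip_extent is the distance from the TCP to the fingertips, in m); z points along the fingers, y is the line along which they close (so a half turn about z gives the same grasp; the last joint's range is limited). The gripper opens to 85 mm and grips with 20 to 120 N. Pads are 22 mm wide; open, the fingers measure 114 mm over their backs; the gripper's body (76 mm by 85 mm) begins 54 mm behind the grasp point. The pads swing forward as they close: fully open they stand 13 mm farther back than shut.
Start: joints at [-1.465, 0.313, 1.498, -0, 1.331, -0.223], TCP at [0.17, -0.497, 0.208] pointing down, gripper open.
Joint ranges: [-2.94, 2.94], [-0.97, 2.17], [0.19, 2.56], [-1.23, 4.37], [0.02, 3.11], [-2.88, 2.88]. Speed limits (rad/s): [2.39, 2.39, 3.01, 3.14, 3.14, 3.14].

INTERFACE

Orientations are given as [roll, pitch, yaw] about the fixed x, y, z axes, in that order (R = Rz(yaw) Ry(pitch) Rx(roll)).
In Python, from station import robot gives the robot as it stands.
- The arm moves only by the tool play_rows, never from a script. Its argument "motion" is one flat list of numbers, 7 for each row, row after row: the turn, a rotation vector about the world's x, y, z in rad, then the shift along the world's x, y, z in cm, then the closure, from -1 (fully open) to 1 (shut). A call has 1 to 5 rows; each row shifts and turns the commanded pose from where the row before left it; what a row does not reach is not made up. A row lasts 1/8 s, in which the tool goes at most 62.5 mm and 10.7 degrees, less where a joint would pass 70% of its speed; a pose out of reach is approached as far as the arm can. A call is refused whole if a number of a shift passes 6.25 or a number of a turn 0.188, either way. A call with a gripper value outside its range is refused whole. The fingers move at their own pace and stop on an object; the grip force is fixed at half the most. Time passes only in rows, so rows that do not move let the fingers close. It gives the time, the measured TCP pose, the force, the opening and the grip force at its end, in the units of the state.
- robot.read_state(): the state, without advancing time (a new reading comes with each control period).
- robot.read_camera(name): name is "scene" or "side" or "wrist"; returns a dict with "pixels" (480x640x3 uint8, red, green, blue), "z_map" (480x640 float32, m along the optical axis (not along the pixel's ray), 0 where there is no reading), "camera_matrix" (3x3 intrinsics, pixels), "eye" and "attitude" of the camera in the world. Camera axes: x right, y down, z forward; pixel columns grow to the right and rows downward; lengths in m; the calibration is good to about 2 mm. A picture is of the moment at which its call begins.
- robot.close_job(): hands the job in; it is judged then, once.
The state is a dict: "time": time; "joint_pos": joint angles; "dq": joint speeds; "joint_efforts": joint torques, N m; "eef_pos": TCP position; "tool_rot": TCP orientation; "contact_force": force on the tool from outside, world axes, zero at the start; "torque": the same for the moment, N m; "width": opening from 0.0 (shut) to 1.0 (fully open); "grasp_force": force on a finger pad.
Only numpy, scipy, OpenCV 4.12 (cv2) and the standard library are available. Lean on these libraries where they do the work, as an engineer would, in place of code of your own. Each camera call takes 0.05 s, during which the arm holds its last target. There are 200 camera calls.

TASK

Swing the cam lever of the casting stand fully home so that its two plates are clamped, then take the taper gauge (the wedge-shaped blade with the block handle, not the flat leaf with the round handle) out of its rack and slide it upright, tip first, into the middle of the gap between the two plates from above until it drags snugly against both plates, without forcing it. Finish while holding it still at that depth so that the gap can be read; leave the lever closed and the other gauge and the things around undisturbed.

Things in the scene. Friction and masses are not known exactly. Their poses are not given: they have to be found in the camera images.
- casting_stand: fixed metal stand, base 190 x 190 mm, 106 mm high; origin on the worktop under the clamped glass face. x points from the lever side to the back, square to the plates; y runs along them. Two upright plates, 124 mm wide, 6 mm thick, top edges at z = 106 mm (nothing is higher): clear glass in front, white ceramic behind; the gap is open at the top, its bottom at z = 17 mm
- glass_edge (a point): middle of the upper inner edge of the front (glass) plate, facing the gap. The carriage with the plate moves 6 mm towards the back plate as the cam lever closes. The plate is backed by springs, 8 N per mm, and can yield 5 mm
- back_edge (a point): middle of the upper inner edge of the back (white) plate, facing the gap. With the lever closed the gap is 7.5 to 11 mm wide; its middle lies half way between glass_edge and back_edge. The plate is backed by rubber springs, 8 N per mm, and can yield 5 mm
- cam_lever (a joint): cam lever in front of the stand on a vertical pivot, 0 to 1.57 rad: at 0 (open) it points along the stand's -x, at 1.57 (closed, home against its stop) along the stand's +y; seen from above it closes clockwise. It starts at 0 to 0.45 and stays where it is left; moving it takes about 2 N at the grip
- lever_pivot (a point): point on the lever's pivot axis, 85 mm in front of the stand's origin (along its -x), at the height to grip the lever (85 mm)
- lever_grip (a point): centre of the upright round black grip at the end of the lever, 18 mm in diameter, z = 62 to 103 mm, 72 mm from the pivot axis; this point is at the height to grip, 85 mm. With the lever closed the stand's frame stands about 60 mm behind the grip's axis
- gauge_rack: fixed sheet-steel rack, 56 x 150 mm (190 mm over its feet), its top shelf at z = 110 mm with two slots 72 mm apart along its y axis, in which the two gauges hang by their handles; origin on the worktop, in the middle
- taper_gauge: taper gauge, 145 mm long, 90 g: steel blade 20 mm wide (y), wedge-shaped in x on both faces alike, 3 mm thick at the tip, 15 mm at 100 mm from it; above it a black block handle 20 (x) x 32 (y) x 45 mm high. Origin in the tip's centre, z from tip to handle. It hangs in the rack upright, tip 10 mm above the worktop, handle at z = 110 to 155 mm, in either slot
- gauge_grip (a point): centre of the taper gauge's handle, 122.5 mm from the tip
- flat_leaf: the other gauge: a parallel steel leaf 4 mm thick and 18 mm wide with a round black handle 20 mm in diameter above a 32 mm flange, hanging in the other slot; its top at z = 155 mm; its origin is in the tip's centre. Not to be used
- glass_plate: the front glass plate (origin at the stand's origin when the lever is open; use glass_edge)
- back_plate: the back ceramic plate (origin on the worktop under its inner face; use back_edge)
- marker: black marker pen lying on the worktop, a bystander
- wash: wash bottle, 205 mm high, a bystander
- dish_1: small culture dish, 59 mm across, a bystander
- dish_2: small culture dish, 59 mm across, a bystander
Things that resemble listed ones, but are neither listed nor needed, are in the scene too. What is shaped like the taper_gauge but green is not meant.

How it is judged:
By the outcome, as a careful person would: the job done as asked, in the order asked, and still so for the second after the job is handed in, while the arm keeps its last pose, push and grip.
It also fails if it takes over 72 s, if anything falls off the work surface, if the arm or the gripper's body presses on something with over 40 N, if the wrist force passes 120 N, or if a joint passes its speed limit or range.

## Working session

There is one attempt and no reset: what is moved stays moved. The work goes in short steps, Python scripts to look and compute and a tool call to move; the robot and the scene stay as the last step left them, time stands still between calls to the robot, and variables do not carry over. Pictures are saved under pics/ and viewed, at most 10 in all, crops included, and the job is handed in when it is done.

Besides the shell and the picture viewer there is one more tool, called after "Request:" as name(argument=value, ...), one argument or row to a line, values as JSON. play_rows: Moves the arm, as the interface text tells. Its arguments: {"type":"object","properties":{"motion":{"type":"array"}},"required":["motion"]}

```bash
mkdir -p pics; cat > h.py <<'E'
import numpy as np, cv2
from scipy.spatial.transform import Rotation as R
from station import robot
def snap(n,f=None):
    c=robot.read_camera(n)
    if f: cv2.imwrite(f'pics/{f}.png',c['pixels'][:,:,::-1]); np.savez(f'pics/{f}.npz',**c)
    return c
def load(f): return dict(np.load(f'pics/{f}.npz'))
def rot(c):
    a=np.array(c['attitude'],float)
    return a if a.shape==(3,3) else (R.from_euler('xyz',a).as_matrix() if a.size==3 else R.from_quat(a).as_matrix())
def ray(c,u,v): 
    d=rot(c)@np.linalg.solve(c['camera_matrix'],[u,v,1.]); return np.array(c['eye'],float),d
def pt(c,u,v): 
    e,d=ray(c,u,v); return e+d*c['z_map'][int(round(v)),int(round(u))]
def atz(c,u,v,z):
    e,d=ray(c,u,v); return e+d*(z-e[2])/d[2]
def tri(c1,p1,c2,p2):
    A=[];b=[]
    for c,p in((c1,p1),(c2,p2)):
        e,d=ray(c,*p); d/=np.linalg.norm(d); M=np.eye(3)-np.outer(d,d); A.append(M);b.append(M@e)
    return np.linalg.lstsq(np.vstack(A),np.hstack(b),rcond=None)[0]
def proj(c,p):
    q=c['camera_matrix']@(rot(c).T@(np.array(p)-c['eye'])); return q[:2]/q[2]
E
python3 - <<'E'
from h import *
for n in('scene','side','wrist'):
    c=snap(n,n+'0'); print(n,c['eye'],c['attitude'])
a=[cv2.imread(f'pics/{n}0.png') for n in('scene','side')]
print(robot.read_state())
E
```

```text
scene [-0.3269161  -0.51409204  1.28457352] [-2.44912594  0.01802256 -1.12527011]
side [-0.15994432 -1.17376904  0.69471685] [-1.99773927  0.01605482 -0.58175651]
wrist [ 0.24320898 -0.47186252  0.37334749] [ 2.82932297e+00  1.62800605e-03 -1.24098545e+00]
{'time': 0.15, 'joint_pos': array([-1.46537795e+00,  3.13322681e-01,  1.49826169e+00,  9.08916376e-06,
        1.33098361e+00, -2.23418474e-01]), 'dq': array([ 0.00116532, -0.00077752, -0.00272568,  0.00064084, -0.00083781,
       -0.00030408]), 'joint_efforts': array([ 4.14888545e-04, -4.12371075e+01, -2.59796888e+01, -2.15539944e-04,
        3.24378889e-03,  3.97999202e-05]), 'eef_pos': array([ 0.16950359, -0.49665983,  0.20736626]), 'tool_rot': array([-3.14064352e+00, -2.24705382e-04,  3.28834582e-01]), 'contact_force': array([-0.08484199,  0.37621166, -0.69515256]), 'torque': array([ 0.04948272,  0.0019161 , -0.03389651]), 'grasp_force': 0.0, 'width': 0.9994501795111264}
```

View pics/scene0.png

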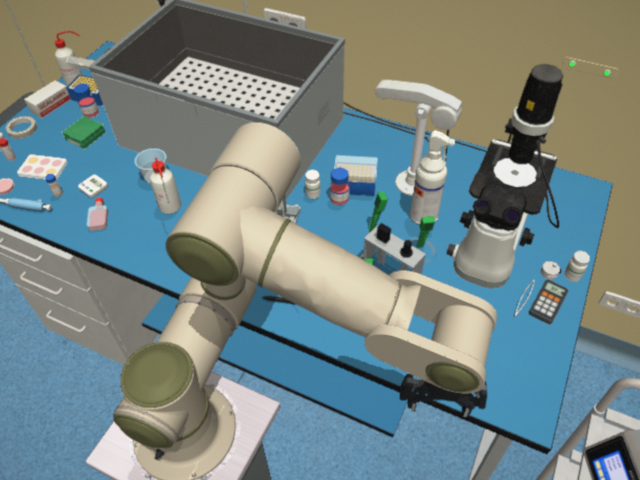

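View pics/side0.png

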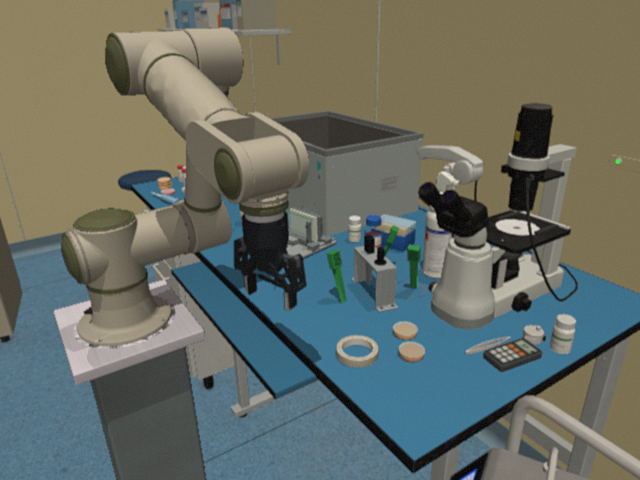

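The scene picture shows the rack with two black handles at (384,232), block-like, and (406,248), smaller, with green decoys at (378,208), (425,230). The stand is hidden behind the arm. In the side view the stand is at (305,230) and the rack handles at (370,241) and (381,255).

```bash
python3 - <<'E'
from h import *
s=load('scene0');d=load('side0')
for u,v in((384,232),(406,248),(378,205),(427,222)): print('scene',u,v,pt(s,u,v).round(3))
for u,v in((370,242),(381,254),(305,215),(290,212),(318,222),(325,243),(335,258),(414,250)): print('side',u,v,pt(d,u,v).round(3))
print(tri(s,(384,230),d,(370,237)),tri(s,(406,245),d,(381,250)))
a=cv2.resize(d['pixels'][180:320,270:430,::-1],None,fx=4,fy=4,interpolation=2)
b=cv2.resize(s['pixels'][190:300,340:460,::-1],None,fx=4,fy=4,interpolation=2)
b=cv2.resize(s['pixels'][185:290,350:450,::-1],None,fx=1.5,fy=1.5)
cv2.imwrite('pics/c1.png',a)
E
```

```text
scene 384 232 [ 0.6   -0.229  0.15 ]
scene 406 248 [ 0.582 -0.294  0.14 ]
scene 378 205 [ 0.708 -0.171  0.117]
scene 427 222 [ 0.684 -0.313  0.141]
side 370 242 [ 0.605 -0.236  0.146]
side 381 254 [ 0.591 -0.3    0.139]
side 305 215 [0.626 0.131 0.102]
side 290 212 [0.595 0.175 0.106]
side 318 222 [0.647 0.086 0.087]
side 325 243 [0.655 0.058 0.02 ]
side 335 258 [ 0.495 -0.231  0.127]
side 414 250 [ 0.682 -0.324  0.135]
[ 0.60679698 -0.22820292  0.1543645 ] [ 0.59177558 -0.2927846   0.14494305]
```

View pics/c1.png

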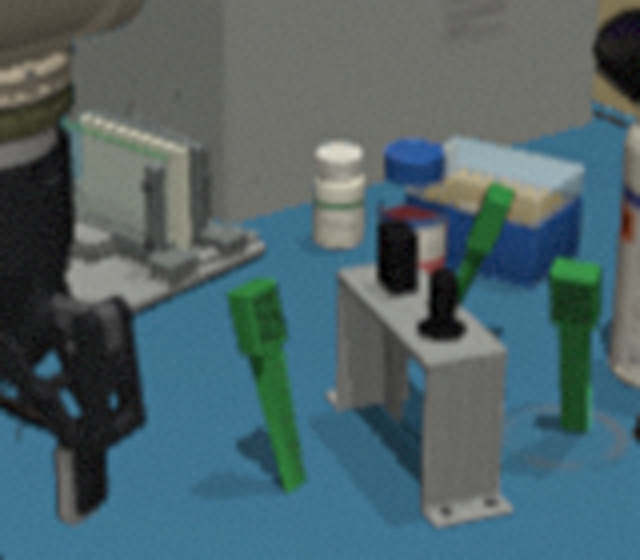

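The crop shows the block handle on a blade at crop (397,257), scene (384,232): this is the taper gauge. The round handle with a flange at crop (442,305), scene (406,248), is the leaf. The green ones are decoys. Next I move the arm to look at the stand.

Request:
play_rows(
  motion=[0,0,0,2,3,4.5,-1,0,0,0,3,5,1.5,-1,0,0,0,3,5,1.2,-1,0,0,0,3,5,1.2,-1,0,0,0,3,5,1.2,-1],
)

```text
time: 0.78
eef_pos: [0.3101, -0.2651, 0.3041]
tool_rot: [-3.142, -0.0, 0.328]
contact_force: [0.4, -0.5, -0.2]
width: 1.001
grasp_force: 0.0
```

Request:
play_rows(
  motion=[0,0,0,3,5,1.2,-1,0,0,0,3,5,1,-1,0,0,0,3,5,0.5,-1,0,0,0,3,5,0.5,-1,0,0,0,2,4,0,-1],
)

```text
time: 1.4
eef_pos: [0.4503, -0.0248, 0.3359]
tool_rot: [3.141, -0.0, 0.33]
contact_force: [0.3, -0.2, -0.4]
width: 1.001
grasp_force: 0.0
```

```bash
python3 - <<'E'
from h import *
c=snap('wrist','w1'); s=snap('scene','s1')
st=robot.read_state(); print(st['time'],st['eef_pos'],st['tool_rot'],c['eye'],c['attitude'])
cv2.imwrite('pics/m1.png',cv2.resize(np.hstack([c['pixels'],s['pixels']])[:,:,::-1],(800,300)))
E
```

```text
1.5 [ 0.45035938 -0.02375447  0.33543443] [-3.14052608e+00  7.16188379e-05  3.33637640e-01] [5.23891153e-01 2.58769932e-04 5.01965044e-01] [ 2.82937088e+00  3.70479299e-04 -1.23976548e+00]
```

View pics/w1.png

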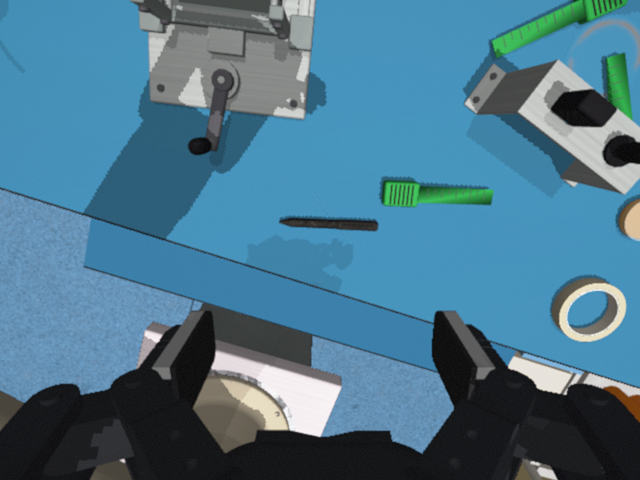

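The wrist picture shows the stand at the top, the lever pivot at (222,80), the black grip at (199,146), the marker at (328,223), and the rack at right with the block handle at (583,107). I move on a little for a second view of the stand from above.

Request:
play_rows(
  motion=[0,0,0,2,5,1,-1,0,0,0,2,5,1,-1,0,0,0,2,3,0,-1,0,0,0,0,0,0,-1],
)

```text
time: 2.0
eef_pos: [0.5099, 0.1041, 0.3549]
tool_rot: [-3.141, 0.001, 0.331]
contact_force: [-0.7, 0.1, -0.6]
width: 0.998
grasp_force: 0.0
```

```bash
python3 - <<'E'
from h import *
c=snap('wrist','w2'); s=snap('scene','s2')
st=robot.read_state(); print(st['time'],st['eef_pos'],st['tool_rot'],c['eye'],c['attitude'])
w=load('w1')
for u,v in((222,80),(199,146),(583,107)): print(pt(w,u,v).round(4))
E
```

```text
2.1 [0.50934058 0.10244965 0.35547408] [3.14154898e+00 9.15265338e-04 3.28551190e-01] [0.58383469 0.12919014 0.52085269] [ 2.82767947e+00  1.02702103e-03 -1.23880593e+00]
[0.5267 0.1202 0.0482]
[0.4575 0.1128 0.1022]
[ 0.6069 -0.2099  0.1545]
```

View pics/w2.png

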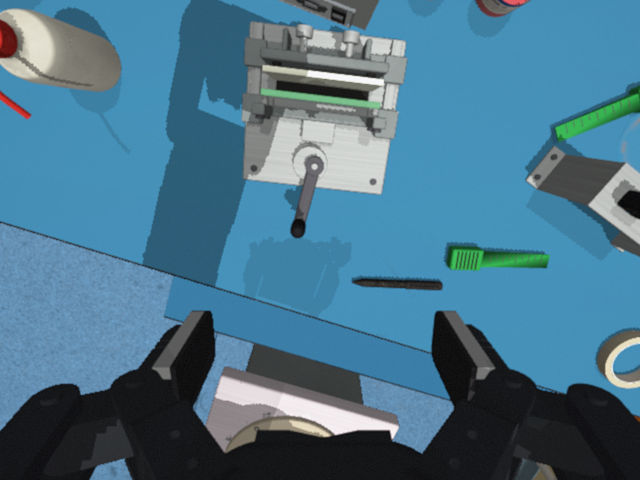

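The second view shows the stand from above: glass top edge (262,91)–(381,105), white plate edge (262,68)–(383,83), pivot (314,167), and grip (298,228).

```bash
python3 - <<'E'
from h import *
a=load('w1');b=load('w2')
print('grip',tri(a,(199,146),b,(298,228)),pt(b,298,228),atz(b,298,228,.103))
print('piv',tri(a,(222,80),b,(314,167)),pt(b,314,167))
for p in((262,91),(381,105),(262,68),(383,83)): print(p,atz(b,*p,.106).round(4),pt(b,*p).round(4))
for p in((245,178),(384,193)): print(p,atz(b,*p,.0).round(4),pt(b,*p).round(4))
g=atz(b,262,91,.106)-atz(b,381,105,.106); print('y dir deg',np.degrees(np.arctan2(g[1],g[0])),np.linalg.norm(g))
g=pt(b,245,178)-pt(b,384,193); print('y dir deg',np.degrees(np.arctan2(g[1],g[0])),np.linalg.norm(g))
# taper gauge handle top points
z=a; P=[]
for v in range(480):
  for u in range(500,640):
    if z['z_map'][v,u]>0:
      p=pt(z,u,v)
      if .148<p[2]<.16: P.append(p)
P=np.array(P);print(len(P),P.mean(0)); P=P[P[:,1]>-.26]; r=cv2.minAreaRect((P[:,:2]*1000).astype(np.float32)); print(r,len(P))
cv2.imwrite('pics/c2.png',cv2.resize(b['pixels'][10:250,220:420,::-1],None,fx=2.5,fy=2.5,interpolation=2))
E
```

```text
grip [0.45510113 0.11752476 0.08488519] [0.46021408 0.11778018 0.10069235] [0.46089305 0.11784284 0.103     ]
piv [0.52617899 0.1214142  0.04468985] [0.52613334 0.12170726 0.04854069]
(262, 91) [0.5888 0.1976 0.106 ] [0.5888 0.1977 0.1054]
(381, 105) [0.6159 0.0773 0.106 ] [0.5838 0.1292 0.5209]
(262, 68) [0.6095 0.2036 0.106 ] [0.6152 0.2201 0.0137]
(383, 83) [0.6362 0.0831 0.106 ] [0.6363 0.0831 0.1053]
(245, 178) [0.475  0.2061 0.    ] [0.4772 0.2045 0.0105]
(384, 193) [0.5181 0.0172 0.    ] [5.181e-01 1.720e-02 1.000e-04]
y dir deg 102.73342169864374 0.12334277657210752
y dir deg 102.31749979082163 0.19200565725021151
990 [ 0.61001317 -0.22104082  0.15376634]
((610.6839599609375, -221.864990234375), (32.466976165771484, 20.103614807128906), 75.9537582397461) 980
```

View pics/c2.png

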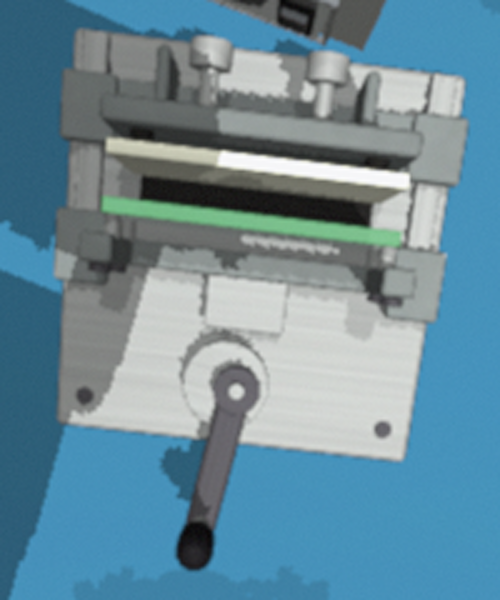

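Grip is at about (0.454, 0.116) and the lever at about 0.14 rad; the stand yaw is about 12.6°. The distance from pivot to grip of 71 mm and the heights agree with the text. I now approach the grip.

Request:
play_rows(
  motion=[0,0,-0.1,-1.1,0.3,-5,-1,0,0,-0.1,-1.1,0.3,-5,-1,0,0,-0.1,-1.1,0.3,-5,-1,0,0,-0.1,-1.1,0.3,-5,-1,0,0,-0.1,-1.1,0.2,-3,-1],
)

```text
time: 2.72
eef_pos: [0.4529, 0.1159, 0.124]
tool_rot: [3.141, 0.002, -0.176]
contact_force: [1.6, 0.2, -0.4]
width: 0.999
grasp_force: 0.0
```

```bash
python3 - <<'E'
from h import *
c=snap('wrist','w3'); d=snap('side','d3')
st=robot.read_state(); print(st['time'],st['eef_pos'],st['tool_rot'])
i=np.hstack([c['pixels'][:,:,::-1],cv2.resize(d['pixels'][160:300,200:400,::-1],(640,480))]); cv2.imwrite('pics/m3.png',cv2.resize(i,(800,300)))
b=load('w2')
P=np.array([pt(b,u,v) for v in range(205,250) for u in range(280,320) if b['pixels'][v,u].max()<45]); P=P[P[:,2]>.06]
print(len(P),P.mean(0),P.min(0),P.max(0)); Q=P[P[:,2]>.098]; print(len(Q),Q.mean(0),Q.min(0),Q.max(0))
E
```

```text
2.825 [0.45202352 0.1161965  0.12370701] [ 3.14050698  0.00556135 -0.17312711]
199 [0.45939661 0.1181026  0.09611163] [0.44989146 0.11069429 0.0706847 ] [0.46511927 0.12540038 0.10366348]
117 [0.4569161  0.11771549 0.10119246] [0.44989146 0.11069429 0.09806335] [0.46337338 0.12470205 0.10366348]
```

View pics/m3.png

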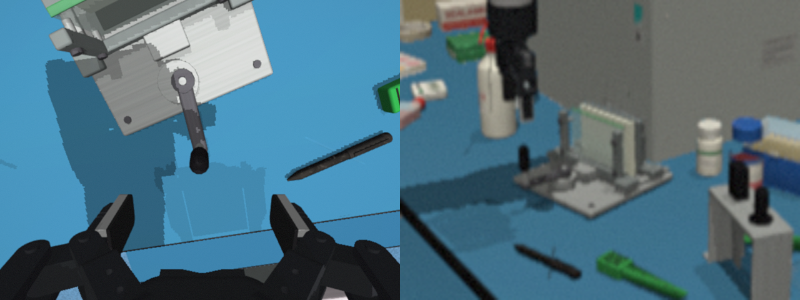

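The wrist picture shows the grip at (200,160), half scale, just ahead of and between the fingers. The measured grip centre is (0.457, 0.118), so I go down and close.

Request:
play_rows(
  motion=[0,0,0,0.5,0.2,-4.7,-1,0,0,0,0,0,0,0.6,0,0,0,0,0,0,1,0,0,0,0,0,0,1,0,0,0,0,0,0,1],
)

```text
time: 3.45
eef_pos: [0.46, 0.1191, 0.0798]
tool_rot: [-3.141, -0.002, -0.171]
contact_force: [-0.1, 0.9, -0.1]
width: 0.145
grasp_force: 0.0
```

Request:
play_rows(
  motion=[0,0,0,0,0,0,1,0,0,0,0,0,0,1],
)

```text
time: 3.7
eef_pos: [0.4597, 0.119, 0.0791]
tool_rot: [3.141, -0.001, -0.171]
contact_force: [-1.2, -1.1, 2.2]
width: 0.002
grasp_force: 1.3
```

```bash
python3 - <<'E'
from h import *
c=snap('wrist','w4'); d=snap('side','d4'); s=snap('scene','s4')
i=np.hstack([c['pixels'][:,:,::-1],cv2.resize(d['pixels'][180:280,240:380,::-1],(640,480))]); cv2.imwrite('pics/m4.png',cv2.resize(i,(800,300)))
P=[]
for v in range(480):
  for u in range(640):
    if c['pixels'][v,u].max()<45 and c['z_map'][v,u]>.15:
      p=pt(c,u,v)
      if .06<p[2]<.11: P.append([u,v,*p])
P=np.array(P);print(len(P),P.mean(0),P.min(0),P.max(0))
E
```

```text
703 [3.27157895e+02 2.86277383e+02 4.63005751e-01 1.15938221e-01
 8.39022068e-02] [2.98000000e+02 2.72000000e+02 4.57600724e-01 1.06771474e-01
 6.51601381e-02] [3.50000000e+02 3.08000000e+02 4.70530468e-01 1.27350973e-01
 1.09877247e-01]
```

View pics/m4.png

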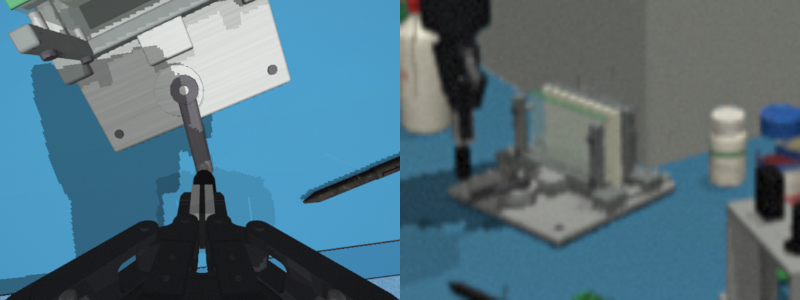

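```bash
python3 - <<'E'
from h import *
c=load('w4'); st=robot.read_state(); T=np.array(st['eef_pos']); print(T,c['eye'])
x=np.array([np.cos(-.171),np.sin(-.171),0])
for k in(-.011,0,.011,.02): print(k,proj(c,T+x*k).round(),proj(c,T+x*k+[0,0,.011]).round())
for p in((408,345),(408,355),(408,365),(408,375),(408,400),(366,180)): print(p,atz(c,*p,.103).round(4),pt(c,*p).round(4))
cv2.imwrite('pics/c4.png',cv2.resize(c['pixels'][140:480,260:560,::-1],None,fx=1.75,fy=1.75,interpolation=2))
E
```

```text
[0.45969596 0.11905386 0.07905412] [0.53638712 0.10520305 0.2451973 ]
-0.011 [322. 309.] [322. 321.]
0 [322. 289.] [322. 299.]
0.011 [322. 268.] [322. 277.]
0.02 [322. 250.] [322. 258.]
(408, 345) [0.438  0.0846 0.103 ] [ 3.667e-01  6.970e-02 -2.000e-04]
(408, 355) [0.433  0.0851 0.103 ] [0.4668 0.0917 0.1495]
(408, 365) [0.4278 0.0857 0.103 ] [0.4665 0.0926 0.1537]
(408, 375) [0.4226 0.0862 0.103 ] [0.4669 0.0936 0.1584]
(408, 400) [0.409  0.0876 0.103 ] [0.4592 0.0945 0.1591]
(366, 180) [0.5122 0.093  0.103 ] [0.4948 0.0842 0.0006]
```

View pics/c4.png

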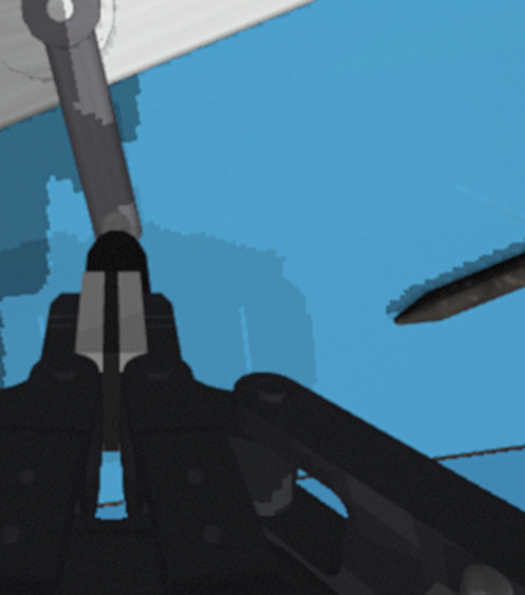

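```bash
python3 - <<'E'
from h import *
c=load('w4')
for v in range(262,345,6): print(v,[(tuple((pt(c,u,v)*1000).round().astype(int)),int(c['pixels'][v,u].max())) for u in (310,318,324,330,340)])
print(robot.read_state())
E
```

```text
262 [((np.int64(445), np.int64(130), np.int64(0)), 168), ((np.int64(460), np.int64(121), np.int64(42)), 71), ((np.int64(461), np.int64(118), np.int64(46)), 90), ((np.int64(460), np.int64(114), np.int64(45)), 100), ((np.int64(440), np.int64(110), np.int64(-2)), 181)]
268 [((np.int64(440), np.int64(131), np.int64(0)), 203), ((np.int64(458), np.int64(122), np.int64(47)), 79), ((np.int64(460), np.int64(118), np.int64(54)), 83), ((np.int64(459), np.int64(115), np.int64(53)), 86), ((np.int64(453), np.int64(109), np.int64(41)), 122)]
274 [((np.int64(436), np.int64(132), np.int64(1)), 202), ((np.int64(463), np.int64(120), np.int64(68)), 32), ((np.int64(464), np.int64(117), np.int64(71)), 18), ((np.int64(464), np.int64(114), np.int64(72)), 20), ((np.int64(450), np.int64(110), np.int64(41)), 118)]
280 [((np.int64(431), np.int64(133), np.int64(0)), 180), ((np.int64(464), np.int64(120), np.int64(77)), 17), ((np.int64(464), np.int64(117), np.int64(79)), 17), ((np.int64(463), np.int64(114), np.int64(79)), 18), ((np.int64(461), np.int64(110), np.int64(74)), 104)]
286 [((np.int64(460), np.int64(125)
[... 2664 characters left out ...]
]
{'time': 3.85, 'joint_pos': array([ 6.08158199e-03,  3.55546722e-01,  1.80958428e+00, -1.90565688e-04,
        9.75994430e-01,  1.74810742e+00]), 'dq': array([-0.00111021,  0.00071448,  0.00120711, -0.00082656, -0.00094722,
        0.0009688 ]), 'joint_efforts': array([ 4.71604653e-01, -3.67489100e+01, -2.02480388e+01,  2.41033752e-01,
       -1.10511894e-01,  3.08720293e-03]), 'eef_pos': array([0.45969596, 0.11905386, 0.07905412]), 'tool_rot': array([ 3.14151965e+00, -4.87736803e-04, -1.71122746e-01]), 'contact_force': array([-0.67314767, -1.79671619,  3.32296472]), 'torque': array([-0.2601601 ,  0.06488505, -0.04253807]), 'grasp_force': 1.9002086066035417, 'width': -0.003062385132209339}
```

```bash
python3 - <<'E'
from h import *
print(robot.tip_extent,[a for a in dir(robot) if a[0]!='_'])
d=load('d4'); T=np.array(robot.read_state()['eef_pos'])
for dz in (-.008,0,.011,.025,.05): print(dz,proj(d,T+[0,0,dz]).round(1))
for v in range(205,250,3):
  print(v,[(tuple((pt(d,u,v)*1000).round().astype(int).tolist()),d['pixels'][v,u].tolist()) for u in (260,262,264)])
E
```

```text
0.008 ['Unreachable', 'close_job', 'read_camera', 'read_state', 'tip_extent']
-0.008 [262.3 236.5]
0 [262.2 234.2]
0.011 [261.9 231. ]
0.025 [261.6 226.8]
0.05 [261.1 219.4]
205 [((447, 93, 187), [34, 35, 35]), ((442, 68, 195), [32, 33, 36]), ((446, 64, 196), [53, 51, 55])]
208 [((454, 109, 171), [15, 16, 18]), ((442, 70, 185), [23, 22, 24]), ((443, 59, 188), [22, 21, 24])]
211 [((443, 88, 170), [18, 19, 21]), ((443, 74, 175), [15, 17, 17]), ((448, 72, 174), [18, 16, 16])]
214 [((444, 91, 159), [15, 19, 18]), ((444, 77, 164), [13, 17, 14]), ((456, 88, 157), [23, 25, 25])]
217 [((445, 95, 148), [41, 44, 43]), ((453, 98, 145), [20, 23, 24]), ((462, 103, 141), [37, 40, 39])]
220 [((454, 115, 130), [62, 62, 61]), ((457, 108, 131), [16, 19, 21]), ((464, 109, 129), [31, 32, 33])]
223 [((453, 114, 120), [67, 66, 64]), ((456, 106, 122), [24, 24, 26]), ((462, 106, 121), [30, 32, 32])]
226 [((453, 117, 109), [91, 92, 89]), ((456, 108, 112), [42, 43, 41]), ((462, 106, 111), [65, 66, 64])]
229 [((450, 113, 101), [38, 37, 38]), ((456, 111, 100), [19, 19, 19]), ((565, 321, 1), [42, 78, 93])]
232 [((452, 118, 89), [11, 5, 10]), ((456, 111, 90), [16, 12, 13]), ((462, 109, 90), [34, 58, 74])]
235 [((448, 111, 82), [14, 19, 21]), ((454, 108, 82), [13, 19, 16]), ((462, 111, 79), [14, 32, 42])]
238 [((449, 114, 71), [16, 26, 32]), ((451, 105, 73), [20, 16, 21]), ((462, 112, 68), [28, 40, 43])]
241 [((492, 206, 15), [72, 80, 81]), ((455, 113, 59), [94, 95, 91]), ((502, 196, 16), [77, 78, 74])]
244 [((485, 194, 10), [81, 83, 80]), ((454, 114, 48), [98, 98, 95]), ((465, 122, 43), [70, 68, 67])]
247 [((448, 118, 38), [35, 48, 56]), ((450, 106, 42), [53, 52, 56]), ((461, 114, 36), [45, 47, 51])]
```

```bash
python3 - <<'E'
from h import *
for n,T in(('w1',(.4504,-.0238,.3354)),('w2',(.5093,.1024,.3555)),('w3',(.452,.1162,.1237)),('w4',(.4597,.119,.079))):
  c=load(n); z=c['z_map']; C=rot(c)
  v,u=np.mgrid[0:480,0:640]; K=c['camera_matrix']
  r=np.stack([(u-K[0,2])/K[0,0],(v-K[1,2])/K[1,1],np.ones_like(u,float)],-1)*z[...,None]
  P=r@C.T+c['eye']-np.array(T); m=(z>0)&(np.abs(P[...,0])<.1)&(np.abs(P[...,1])<.1)&(z<(.3 if n<'w3' else .16)); Q=P[m]
  print(n,len(Q),np.percentile(Q[:,2],[0,.2,1,5,20]).round(4))
d=load('side0');T=np.array([.1695,-.4967,.2074])
for dz in(-.008,0,.03,.06):print(proj(d,T+[0,0,dz]))
E
```

```text
w1 53598 [0.0364 0.0388 0.0426 0.054  0.0842]
w2 53605 [0.035  0.0376 0.0415 0.053  0.0831]
w3 53598 [0.0364 0.0386 0.0425 0.0539 0.084 ]
w4 55635 [0.0268 0.0303 0.0361 0.0589 0.0791]
[270.87917058 321.98261228]
[270.62115949 318.20492328]
[269.63611405 303.78230566]
[268.62252328 288.94173936]
```

The fingers closed on top of the grip. Both cameras show the real fingertips about 34 mm farther back than the reported TCP implies (shut: eef_z + 26 mm). I correct for that by opening, going 35 mm lower and closing again.

Request:
play_rows(
  motion=[0,0,0,0,0,0.3,-1,0,0,0,-0.3,-0.2,0,-1,0,0,0,0,0,0,-1,0,0,0,0,0,0,-1,0,0,0,0,0,0,-1],
)

```text
time: 4.47
eef_pos: [0.4565, 0.1171, 0.0817]
tool_rot: [3.142, 0.0, -0.171]
contact_force: [0.4, 0.5, -0.2]
width: 1.0
grasp_force: 0.0
```

Request:
play_rows(
  motion=[0,0,0,0,0,-3.8,-1,0,0,0,0,0,0,1,0,0,0,0,0,0,1,0,0,0,0,0,0,1,0,0,0,0,0,0,1],
)

```text
time: 5.1
eef_pos: [0.457, 0.1172, 0.0448]
tool_rot: [-3.141, -0.002, -0.171]
contact_force: [-2.6, 0.1, 7.3]
width: 0.186
grasp_force: 58.3
```

Request:
play_rows(
  motion=[0,0,0,0,0,0,1,0,0,0,0,0,0,1],
)

```text
time: 5.35
eef_pos: [0.457, 0.1172, 0.0448]
tool_rot: [-3.141, -0.002, -0.171]
contact_force: [-1.4, 0.1, 6.2]
width: 0.19
grasp_force: 58.4
```

Request:
play_rows(
  motion=[0,0,0,0,1.02,0.15,1,0,0,0,0.15,1.01,0,1,0,0,0,0.29,0.98,0,1,0,0,0,0.42,0.93,0,1,0,0,0,0,0,0,1],
)

```text
time: 5.98
eef_pos: [0.4637, 0.1569, 0.0449]
tool_rot: [3.141, 0.003, -0.171]
contact_force: [-5.5, 0.7, -1.6]
width: 0.188
grasp_force: 60.3
```

Request:
play_rows(
  motion=[0,0,0,0.5,0.87,0,1,0,0,0,0.63,0.78,0,1,0,0,0,0.75,0.68,0,1,0,0,0,0.85,0.56,0,1,0,0,0,0,0,0,1],
)

```text
time: 6.6
eef_pos: [0.4915, 0.185, 0.0449]
tool_rot: [3.14, 0.003, -0.172]
contact_force: [-4.5, -4.3, -0.4]
width: 0.186
grasp_force: 62.2
```

Request:
play_rows(
  motion=[0,0,0,0.93,0.43,0,1,0,0,0,0.95,0.29,0,1,0,0,0,0,0,0,1],
)

```text
time: 6.98
eef_pos: [0.5108, 0.1919, 0.045]
tool_rot: [3.14, 0.002, -0.172]
contact_force: [-3.4, -4.9, -2.8]
width: 0.186
grasp_force: 60.4
```

Request:
play_rows(
  motion=[0,0,0,0.2,0.03,0,1,0,0,0,0,0,0,1],
)

```text
time: 7.22
eef_pos: [0.5118, 0.1922, 0.0449]
tool_rot: [3.14, 0.004, -0.172]
contact_force: [-7.4, -5.3, 0.4]
width: 0.187
grasp_force: 60.5
```

Request:
play_rows(
  motion=[0,0,0,0.3,0.05,0,1,0,0,0,0,0,0,1],
)

```text
time: 7.48
eef_pos: [0.5136, 0.1925, 0.0449]
tool_rot: [3.138, 0.007, -0.172]
contact_force: [-13.4, -6.9, 4.7]
width: 0.186
grasp_force: 60.7
```

Request:
play_rows(
  motion=[0,0,0,0.3,0.05,0,1,0,0,0,0,0,0,1],
)

```text
time: 7.72
eef_pos: [0.5139, 0.1926, 0.0447]
tool_rot: [3.136, 0.013, -0.17]
contact_force: [-25.8, -10.9, 13.5]
width: 0.185
grasp_force: 61.9
```

The lever is at its stop: position stalled at x = 0.514 while the force rose to 26 N. I relax, release and rise.

Request:
play_rows(
  motion=[0,0,0,-0.6,-0.1,0,1,0,0,0,0,0,0,-0.3,0,0,0,0,0,0,-0.3,0,0,0,0,0,0,-0.3,0,0,0,0,0,5,-0.3],
)

```text
time: 8.35
eef_pos: [0.5115, 0.1926, 0.0933]
tool_rot: [3.14, 0.006, -0.171]
contact_force: [0.5, -0.2, 0.6]
width: 0.644
grasp_force: 0.0
```

Request:
play_rows(
  motion=[0,0,0,-0.5,-0.5,6,-1,0,0,0.1,0,-3,5,-1,0,0,0.1,0,-4,4,-1,0,0,0.1,0,-4,3,-1,0,0,0,0,0,0,-1],
)

```text
time: 8.98
eef_pos: [0.5091, 0.076, 0.2776]
tool_rot: [3.14, -0.004, 0.126]
contact_force: [0.1, 0.3, -0.9]
width: 1.0
grasp_force: 0.0
```

```bash
python3 - <<'E'
from h import *
c=snap('wrist','w5')
st=robot.read_state(); print(st['time'],st['eef_pos'],st['tool_rot'],c['eye'])
cv2.imwrite('pics/c5.png',cv2.resize(c['pixels'][0:300,120:520,::-1],None,fx=2,fy=2,interpolation=2))
E
```

```text
9.025 [0.50848659 0.07735414 0.27586573] [ 3.14156209e+00 -1.59101935e-03  1.26385782e-01] [0.58564204 0.08558233 0.4439456 ]
```

View pics/c5.png

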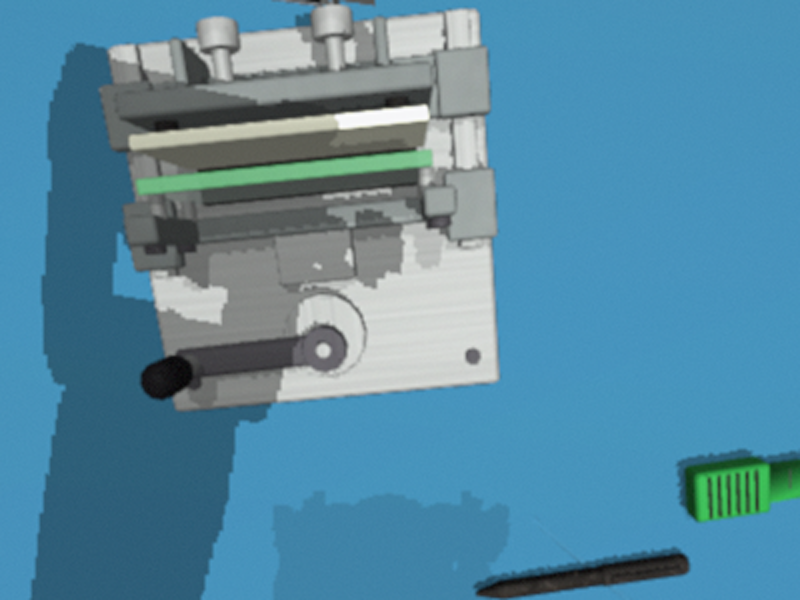

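The crop shows the lever closed, parallel to the plates, with grip at (167,378). The glass strip runs (137,185)–(431,158) and the white plate's inner edge lies just behind it. I measure the edges from this picture while moving over the gauge.

Request:
play_rows(
  motion=[0,0,0.17,1.5,-4.3,0.3,-1,0,0,0.17,1.5,-4.3,0.3,-1,0,0,0.17,1.5,-4.3,0.3,-1,0,0,0.17,1.5,-4.3,0.3,-1,0,0,0.17,1.5,-4.3,0.3,-1],
)

```text
time: 9.65
eef_pos: [0.5837, -0.1371, 0.289]
tool_rot: [-3.139, -0.0, 0.985]
contact_force: [0.9, -0.2, 0.0]
width: 1.002
grasp_force: 0.0
```

Request:
play_rows(
  motion=[0,0,0.17,1.4,-4.3,0.3,-1,0,0,0.17,1.2,-4.1,0,-1,0,0,0,0,0,0,-1],
)

```text
time: 10.02
eef_pos: [0.6096, -0.2223, 0.2904]
tool_rot: [-3.138, -0.001, 1.318]
contact_force: [-0.2, 0.5, -0.1]
width: 1.0
grasp_force: 0.0
```

```bash
cat >> h.py <<'E'
def cloud(c):
    z=c['z_map']; v,u=np.mgrid[0:480,0:640]; K=c['camera_matrix']
    r=np.stack([(u-K[0,2])/K[0,0],(v-K[1,2])/K[1,1],np.ones_like(u,float)],-1)*z[...,None]
    P=r@rot(c).T+c['eye']; P[z<=0]=np.nan; return P
E
python3 - <<'E'
from h import *
c=snap('wrist','w6'); s=snap('scene','s6'); st=robot.read_state(); print(st['time'],st['eef_pos'],st['tool_rot'],c['eye'])
for n,cc in(('w',c),('s',s)):
  P=cloud(cc); D=cc['pixels'].max(-1)<60
  for lab,y0,y1 in(('taper',-.255,-.19),('leaf',-.33,-.262)):
    m=D&(P[...,2]>(.150 if lab=='taper' else .145))&(P[...,2]<.162)&(P[...,0]>.55)&(P[...,0]<.66)&(P[...,1]>y0)&(P[...,1]<y1)
    if m.sum()>20: print(n,lab,m.sum(),P[m].mean(0).round(4),cv2.minAreaRect((P[m][:,:2]*1000).astype(np.float32)),[w[m].mean().round(1) for w in np.mgrid[0:480,0:640][::-1]])
P=cloud(c); m=(P[...,2]>.12)&(np.abs(P[...,0]-.61)<.12)&(np.abs(P[...,1]+.222)<.12)&(P[...,2]<.25)
G=np.unique((P[m][:,:2]*50).round()/50,axis=0); print(G.tolist())
# plates
w=load('w5'); P=cloud(w); px=w['pixels'].astype(int)
th=np.radians(12.6); X=np.array([np.cos(th),np.sin(th)]);Y=np.array([-X[1],X[0]])
g=(px[...,1]>px[...,0]+25)&(px[...,1]>px[...,2]+15); v,u=np.nonzero(g[:200,150:400]); u+=150
A=np.array([atz(w,a,b,.106)[:2] for a,b in zip(u,v)]); 
o=np.array([.526,.1215]); a=(A-o)@X; b=(A-o)@Y; k=(np.abs(a-.083)<.02)&(np.abs(b)<.07); print('glass',k.sum(),np.percentile(a[k],[2,50,98]),b[k].min(),b[k].max(),np.polyfit(b[k],a[k],1))
m=(np.abs(P[...,2]-.106)<.006)&(px.min(-1)>140); Q=(P[m][:,:2]-o); a=Q@X;b=Q@Y;k=(np.abs(a-.1)<.02)&(np.abs(b)<.07);print('white',k.sum(),np.percentile(a[k],[2,50,98]),b[k].min(),b[k].max(),np.polyfit(b[k],a[k],1))
E
```

```text
10.125 [ 0.60946895 -0.21986477  0.29196552] [-3.13955919e+00 -1.02274630e-03  1.31784249e+00] [ 0.62905119 -0.14687877  0.45652875]
w taper 826 [ 0.611  -0.2209  0.1545] ((610.9989624023438, -221.6026611328125), (30.871761322021484, 18.325958251953125), 75.32280731201172) [np.float64(325.8), np.float64(216.8)]
w leaf 337 [ 0.5934 -0.289   0.1519] ((593.0240478515625, -290.106201171875), (16.4119930267334, 17.09515953063965), 75.36224365234375) [np.float64(325.5), np.float64(293.1)]
s taper 62 [ 0.6064 -0.2247  0.1541] ((607.0238647460938, -224.06358337402344), (29.323490142822266, 19.665185928344727), 75.55276489257812) [np.float64(383.6), np.float64(228.5)]
s leaf 32 [ 0.5875 -0.2944  0.1514] ((588.1342163085938, -295.1781005859375), (13.179421424865723, 14.7931489944458), 88.1923828125) [np.float64(407.3), np.float64(243.5)]
[[0.58, -0.3], [0.58, -0.28], [0.6, -0.3], [0.6, -0.28], [0.6, -0.24], [0.6, -0.22], [0.6, -0.2], [0.62, -0.24], [0.62, -0.22], [0.62, -0.2]]
glass 1352 [0.07956228 0.08293985 0.08630165] -0.061873133018049004 0.06228644439670797 [-0.00035852  0.08293721]
white 2087 [0.0973871  0.10232955 0.11713901] -0.0641867313410075 0.06160606384562105 [-0.05285083  0.10560909]
```

```bash
python3 - <<'E'
from h import *
th=np.radians(12.6); X=np.array([np.cos(th),np.sin(th)]);Y=np.array([-X[1],X[0]]);o=np.array([.526,.1215])
w=load('w5')
for p in((185.5,75),(334.5,61),(188.5,90),(335.5,75.5)):
  q=atz(w,*p,.106)[:2]; print(p,q.round(4),((q-o)@X).round(4),((q-o)@Y).round(4))
# brightness profile along stand x at several y, on the plane z=.106
for f in('w5','w2'):
  w=load(f);g=w['pixels']
  for b in(-.04,-.02,0,.02,.04):
    L=[]
    for a in np.arange(.072,.110,.001):
      q=o+a*X+b*Y; u,v=proj(w,[*q,.106]); col=g[int(round(v)),int(round(u))].astype(int); L.append('G' if col[1]>col[0]+25 else str(col.max()))
    print(f,b,' '.join(L))
E
```

```text
(185.5, 75) [0.6072 0.2026] 0.0969 0.0614
(334.5, 61) [0.6332 0.082 ] 0.096 -0.0619
(188.5, 90) [0.5959 0.1999] 0.0853 0.0612
(335.5, 75.5) [0.6225 0.0797] 0.0851 -0.0618
w5 -0.04 182 141 65 77 75 76 76 79 G G G G G G G 54 94 95 92 106 118 118 119 119 116 220 249 249 248 249 250 91 45 57 60 60 61 99 133
w5 -0.02 160 107 65 77 74 77 74 94 G G G G G G G 48 80 94 93 94 99 94 93 95 94 128 177 199 202 206 208 156 46 53 56 63 61 83 141
w5 0 109 57 60 75 73 74 73 76 G G G G G G G 68 94 95 96 94 95 93 91 94 91 144 185 195 199 204 205 76 48 52 51 50 54 100 133
w5 0.02 106 82 48 74 76 74 74 79 G G G G G G G 50 75 93 95 96 94 94 93 94 94 123 195 197 195 203 201 156 48 51 53 50 51 59 92
w5 0.04 87 83 82 84 107 107 107 109 G G G G G G G 104 101 94 95 93 95 94 93 94 91 136 182 193 194 197 197 81 50 41 48 52 51 72 86
w2 -0.04 110 107 114 G G G G G G 56 25 21 26 24 25 27 24 34 72 102 113 117 116 116 120 180 237 249 248 248 215 91 47 48 56 59 61 97 132
w2 -0.02 134 108 G G G G G G G G 31 23 27 24 25 26 22 27 48 82 106 116 116 117 128 217 248 248 248 249 243 184 69 47 54 62 60 77 143
w2 0 146 109 116 G G G G G G G 42 19 25 26 25 26 23 40 73 94 94 94 107 116 119 206 247 248 248 248 250 212 80 53 61 62 63 99 134
w2 0.02 110 104 110 G G G G G G 56 23 19 24 22 26 24 26 26 63 94 110 117 116 105 93 108 162 199 200 208 177 105 52 51 54 53 51 58 77
w2 0.04 106 107 G G G G G G G G 33 22 27 26 22 25 21 26 41 76 93 94 92 92 94 140 185 197 198 204 209 163 68 49 51 50 51 67 90
```

The taper handle is at (0.611, -0.222) with its top at 0.1545 m, and its axis fits the rack. The gap is about 10.7 mm, with its middle at (0.6153, 0.1415). I go down on the handle, fingers across its 20 mm side.

Request:
play_rows(
  motion=[0,0,0,0.15,0,-6,-1,0,0,0,0,0,-6,-1,0,0,0,0,0,-5,-1,0,0,0,0,0,-3.4,-1,0,0,0,0,0,0,-1],
)

```text
time: 10.75
eef_pos: [0.6097, -0.2187, 0.0872]
tool_rot: [-3.137, -0.002, 1.319]
contact_force: [-0.3, -0.3, 1.6]
width: 1.0
grasp_force: 0.0
```

```bash
python3 - <<'E'
from h import *
c=snap('wrist','w7'); st=robot.read_state(); print(st['time'],st['eef_pos'],st['tool_rot'],st['contact_force'])
T=np.array(st['eef_pos']);R_=R.from_euler('xyz',st['tool_rot']).as_matrix()
P=cloud(c); Q=(P-T)@R_
m=(P[...,2]>.12)&(P[...,2]<.162)&(np.abs(Q[...,0])<.025)&(np.abs(Q[...,1])<.028)&(c['pixels'].max(-1)<60)
print(m.sum(),np.percentile(Q[m],[1,50,99],axis=0).round(4))
E
```

```text
10.8 [ 0.61081718 -0.21966836  0.08964304] [-3.14086798e+00 -3.62090535e-04  1.31933114e+00] [-0.34792442 -0.20021917  0.91416301]
7592 [[-0.0171 -0.0089 -0.0663]
 [ 0.0074  0.0005 -0.0645]
 [ 0.0136  0.0098 -0.0314]]
```

Request:
play_rows(
  motion=[0,0,0,0,-0.15,0,-1,0,0,0,0,0,0,1,0,0,0,0,0,0,1,0,0,0,0,0,0,1,0,0,0,0,0,0,1],
)

```text
time: 11.42
eef_pos: [0.6108, -0.2227, 0.0896]
tool_rot: [3.141, 0.0, 1.319]
contact_force: [-0.0, 0.4, 1.4]
width: 0.229
grasp_force: 58.5
```

Request:
play_rows(
  motion=[0,0,0,0,0,0,1,0,0,0,0,0,0.5,1,0,0,0,0,0,0,1],
)

```text
time: 11.8
eef_pos: [0.6108, -0.2226, 0.0946]
tool_rot: [3.141, 0.0, 1.319]
contact_force: [0.1, -0.1, -1.4]
width: 0.229
grasp_force: 58.5
```

Request:
play_rows(
  motion=[0,0,0,0,0,3,1,0,0,0,0,0,5,1,0,0,0,0,0,5,1,0,0,0,0,0,1.5,1,0,0,0,0,0,0,1],
)

```text
time: 12.42
eef_pos: [0.6107, -0.2226, 0.2391]
tool_rot: [3.141, 0.0, 1.319]
contact_force: [0.3, 0.2, -1.3]
width: 0.23
grasp_force: 58.7
```

Request:
play_rows(
  motion=[0,0,0.1,0,4,0,1,0,0,0.1,0,5,0,1,0,0,0.1,0,5,0,1,0,0,0.1,0,5,0,1,0,0,0.072,0,5,0,1],
)

```text
time: 13.05
eef_pos: [0.6098, 0.0191, 0.2368]
tool_rot: [-3.138, -0.002, 1.793]
contact_force: [0.1, 0.4, -0.7]
width: 0.223
grasp_force: 58.8
```

Request:
play_rows(
  motion=[0,0,0,0,5,0,1,0,0,0,0.3,4,0,1,0,0,0,0.2,3.4,0,1,0,0,0,0,0,0,1,0,0,0,0,0,0,1],
)

```text
time: 13.68
eef_pos: [0.6154, 0.1408, 0.2377]
tool_rot: [-3.139, -0.0, 1.79]
contact_force: [-0.8, 0.0, -0.8]
width: 0.233
grasp_force: 58.8
```

```bash
python3 - <<'E'
from h import *
c=snap('wrist','w8'); s=snap('side','d8'); st=robot.read_state(); print(st['time'],st['eef_pos'],st['tool_rot'],st['contact_force'],c['eye'])
T=np.array(st['eef_pos']);R_=R.from_euler('xyz',st['tool_rot']).as_matrix()
th=np.radians(12.6); X=np.array([np.cos(th),np.sin(th)]);Y=np.array([-X[1],X[0]]);o=np.array([.526,.1215])
print('tcp in stand',(T[:2]-o)@X,(T[:2]-o)@Y)
g=c['pixels']; P=cloud(c)
for b in(-.05,-.03,-.01,0,.01,.03,.05):
    L=[]
    for a in np.arange(.076,.106,.001):
      q=o+a*X+b*Y; u,v=proj(c,[*q,.106]); u=int(round(u));v=int(round(v))
      if not(0<=u<640 and 0<=v<480): L.append('x');continue
      col=g[v,u].astype(int); L.append('G' if col[1]>col[0]+20 else str(col.max()))
    print(b,(u,v),' '.join(L))
# gauge blade cloud in tool frame
Q=(P-T)@R_
for lo in(-.02,0,.02,.04,.06,.075):
  m=(Q[...,2]>lo)&(Q[...,2]<lo+.02)&(np.abs(Q[...,0])<.03)&(np.abs(Q[...,1])<.015)
  if m.sum()>5: print(lo,m.sum(),np.percentile(Q[m],[2,50,98],axis=0).round(4).tolist())
E
```

```text
13.775 [0.61561722 0.14032735 0.23848568] [-3.14021439e+00 -6.05717347e-05  1.78951749e+00] [ 0.63492866 -0.22305821 -0.05246536] [0.59782417 0.21719498 0.40373851]
tcp in stand 0.0915660049223296 -0.0011754631079771323
-0.05 (340, 276) 141 131 101 82 82 84 88 89 92 91 93 96 98 100 102 102 104 105 110 110 113 114 117 117 120 125 165 208 205 175
-0.03 (341, 254) 110 146 157 160 G G G 103 76 81 82 84 88 90 91 93 94 97 99 101 101 112 198 255 255 255 255 250 51 48
-0.01 (341, 232) 103 130 130 137 G G G G G G G G 86 85 80 82 85 70 39 48 107 169 255 255 254 255 255 194 130 110
0 (341, 220) 106 131 129 130 G G G G G G G G 50 33 32 33 36 32 30 48 95 242 255 255 255 254 225 171 130 114
0.01 (342, 208) 115 132 132 131 G G G G G G G G 42 36 30 33 33 32 31 37 81 243 255 255 255 255 248 197 133 98
0.03 (342, 183) 102 134 134 135 G G G G G G G 81 39 33 31 34 35 33 30 40 122 174 224 231 232 232 231 194 129 109
0.05 (342, 157) 104 132 136 155 G G G G G G G 80 38 32 32 34 34 33 33 33 107 160 218 231 232 233 236 131 48 37
-0.02 221 [[0.0104, -0.0071, -0.0089], [0.0108, -0.0006, -0.0045], [0.0113, 0.0055, -0.0001]]
0 336 [[0.0103, -0.0064, 0.0004], [0.0108, -0.0006, 0.0087], [0.0113, 0.0048, 0.0193]]
0.02 202 [[0.0104, -0.0053, 0.0204], [0.0109, -0.0006, 0.0286], [0.0113, 0.0037, 0.0393]]
0.04 114 [[0.0104, -0.0041, 0.0403], [0.0108, -0.0006, 0.0482], [0.0112, 0.0027, 0.0588]]
0.06 58 [[0.0104, -0.003, 0.0602], [0.0109, -0.0006, 0.0685], [0.0113, 0.0014, 0.0787]]
0.075 10 [[0.0107, -0.0019, 0.076], [0.0109, -0.0006, 0.0774], [0.011, 0.0008, 0.0788]]
```

The gauge hangs upright: its tip is 79 mm below the TCP and its blade centre is within 0.6 mm. This view puts the gap middle at 92 mm in stand coordinates, so I nudge that way and descend.

Request:
play_rows(
  motion=[0,0,0,0.05,0.12,0,1,0,0,0,0,0,-3,1,0,0,0,0,0,0,1],
)

```text
time: 14.15
eef_pos: [0.6153, 0.1422, 0.2074]
tool_rot: [-3.137, -0.001, 1.79]
contact_force: [0.7, 0.8, -0.5]
width: 0.223
grasp_force: 58.8
```

```bash
cat >> h.py <<'E'
def avg(n=8):
    th=np.radians(12.6); X=np.array([np.cos(th),np.sin(th)]);Y=np.array([-X[1],X[0]]);o=np.array([.526,.1215])
    F=[];T=[];M=[]
    for _ in range(n):
        robot.read_camera('wrist'); s=robot.read_state(); F.append(s['contact_force']);T.append(s['eef_pos']);M.append(s['torque'])
    F=np.mean(F,0);T=np.mean(T,0);M=np.mean(M,0)
    print('t',s['time'],'pos',((T[:2]-o)@X*1e3).round(2),((T[:2]-o)@Y*1e3).round(2),(T[2]*1e3).round(2),'F',(F[:2]@X).round(2),(F[:2]@Y).round(2),F[2].round(2),'M',M.round(3),s['tool_rot'].round(4))
E
python3 -c "
from h import *
avg()
c=snap('wrist','w9');st=robot.read_state();T=np.array(st['eef_pos']);R_=R.from_euler('xyz',st['tool_rot']).as_matrix()
th=np.radians(12.6); X=np.array([np.cos(th),np.sin(th)]);Y=np.array([-X[1],X[0]]);o=np.array([.526,.1215]);g=c['pixels']
for b in(.0,.01,.02,.03,.05):
    L=[]
    for a in np.arange(.076,.106,.0005):
      q=o+a*X+b*Y; u,v=proj(c,[*q,.106]); u=int(round(u));v=int(round(v))
      if not(0<=u<640 and 0<=v<480): L.append('x');continue
      col=g[v,u].astype(int); L.append('G' if col[1]>col[0]+20 else str(col.max()))
    print(b,' '.join(L))
"
```

```text
t 14.55 pos 92.88 0.75 210.17 F -0.08 0.08 -0.69 M [ 0.004 -0.007 -0.011] [3.1407e+00 2.0000e-04 1.7908e+00]
0.0 101 101 123 130 130 128 133 133 G G G G G G G G G G G G G G G 65 35 35 41 72 72 89 86 86 80 83 83 84 79 79 62 81 81 121 153 153 187 191 191 190 193 193 192 192 192 179 147 147 129 114 114 85
0.01 121 99 125 125 131 131 131 143 G G G G G G G G G G G G G G G 61 38 38 33 33 33 33 33 33 33 32 32 30 31 31 36 71 120 120 160 183 183 193 192 192 193 193 193 216 228 228 190 134 134 123 95 95
0.02 113 101 130 130 131 133 133 G G G G G G G G G G G G G G 87 87 52 34 34 32 31 31 31 36 36 32 30 30 31 33 33 33 70 130 130 226 255 255 255 255 255 255 235 235 207 221 221 192 128 128 128 109 67
0.03 106 107 107 131 134 134 134 G G G G G G G G G G G G G G G 88 55 33 33 28 33 33 33 32 32 34 33 32 32 30 32 32 68 122 122 166 210 210 229 230 231 231 232 233 233 229 190 190 129 128 128 111 72
0.05 122 96 124 133 133 135 137 137 G G G G G G G G G G G G G G 83 55 55 34 32 32 32 32 33 33 33 31 29 29 32 31 31 56 95 132 132 191 227 227 230 230 230 231 232 234 234 213 128 128 46 36 39 39
```

Request:
play_rows(
  motion=[0,0,0,-0.05,0,-3,1,0,0,0,0,0,-2,1,0,0,0,0,0,-1,1,0,0,0,0,0,0,1],
)

```text
time: 15.1
eef_pos: [0.6157, 0.1426, 0.1492]
tool_rot: [-3.141, -0.0, 1.791]
contact_force: [-0.5, -0.2, -0.4]
width: 0.227
grasp_force: 58.8
```

```bash
python3 -c "
from h import *
avg()"
```

```text
t 15.5 pos 92.47 0.99 150.04 F 0.13 -0.12 -0.59 M [ 0.013  0.01  -0.005] [3.1410e+00 1.0000e-04 1.7908e+00]
```

Inside the gap without contact. I now go down slowly.

Request:
play_rows(
  motion=[0,0,0,0,0,-0.4,1,0,0,0,0,0,-0.4,1,0,0,0,0,0,-0.2,1,0,0,0,0,0,0,1],
)

```text
time: 16.0
eef_pos: [0.6156, 0.1426, 0.1391]
tool_rot: [-3.141, -0.0, 1.791]
contact_force: [-0.4, 0.0, -0.5]
width: 0.221
grasp_force: 58.8
```

```bash
python3 -c "
from h import *
avg(6)"
```

```text
t 16.3 pos 92.21 1.04 139.39 F -0.16 -0.06 -0.92 M [-0.004  0.002 -0.002] [3.1414 0.     1.7908]
```

Request:
play_rows(
  motion=[0,0,0,0,0,-0.2,1,0,0,0,0,0,-0.2,1,0,0,0,0,0,0,1],
)

```text
time: 16.68
eef_pos: [0.6156, 0.1426, 0.135]
tool_rot: [-3.141, -0.0, 1.791]
contact_force: [-0.5, 0.5, -1.1]
width: 0.228
grasp_force: 58.8
```

```bash
python3 -c "
from h import *
avg(6)"
```

```text
t 16.975 pos 92.17 1.03 135.32 F -0.05 0.02 -0.64 M [-0.013  0.004 -0.008] [ 3.1415 -0.      1.7908]
```

Request:
play_rows(
  motion=[0,0,0,0,0,-0.2,1,0,0,0,0,0,-0.2,1,0,0,0,0,0,0,1],
)

```text
time: 17.35
eef_pos: [0.6156, 0.1426, 0.131]
tool_rot: [-3.141, -0.0, 1.791]
contact_force: [0.3, 0.2, -0.6]
width: 0.228
grasp_force: 58.8
```

```bash
python3 -c "
from h import *
avg(6)"
```

```text
t 17.65 pos 92.18 1.02 131.32 F 0.15 0.24 -0.87 M [ 0.007 -0.003 -0.022] [ 3.1415 -0.      1.7908]
```

Request:
play_rows(
  motion=[0,0,0,0,0,-0.2,1,0,0,0,0,0,-0.1,1,0,0,0,0,0,0,1],
)

```text
time: 18.02
eef_pos: [0.6157, 0.1426, 0.1281]
tool_rot: [-3.141, -0.0, 1.791]
contact_force: [0.0, 0.2, -0.6]
width: 0.227
grasp_force: 58.8
```

```bash
python3 -c "
from h import *
avg(6)"
```

```text
t 18.325 pos 92.17 1.04 128.3 F 0.19 -0.14 -0.93 M [-0.003  0.004  0.006] [ 3.1415 -0.      1.7908]
```

Request:
play_rows(
  motion=[0,0,0,0,0,-0.2,1,0,0,0,0,0,0,1],
)

```text
time: 18.58
eef_pos: [0.6156, 0.1426, 0.126]
tool_rot: [-3.141, -0.0, 1.791]
contact_force: [0.4, 0.7, -0.8]
width: 0.228
grasp_force: 58.8
```

```bash
python3 -c "
from h import *
avg(6)"
```

```text
t 18.875 pos 92.16 1.03 126.28 F -0.05 -0.05 -0.86 M [ 0.002  0.004 -0.012] [3.1415 0.     1.7908]
```

Request:
play_rows(
  motion=[0,0,0,0,0,-0.2,1,0,0,0,0,0,0,1],
)

```text
time: 19.12
eef_pos: [0.6156, 0.1426, 0.1241]
tool_rot: [-3.141, -0.0, 1.791]
contact_force: [0.3, -0.5, -0.3]
width: 0.228
grasp_force: 58.8
```

```bash
python3 -c "
from h import *
avg(6)"
```

```text
t 19.425 pos 92.15 1.04 124.28 F 0.12 -0.24 -1.05 M [-0.018  0.002  0.002] [3.1415 0.     1.7908]
```

Request:
play_rows(
  motion=[0,0,0,0,0,-0.2,1,0,0,0,0,0,0,1],
)

```text
time: 19.68
eef_pos: [0.6157, 0.1426, 0.1221]
tool_rot: [-3.141, -0.0, 1.791]
contact_force: [0.5, 0.0, -1.0]
width: 0.222
grasp_force: 58.8
```

```bash
python3 -c "
from h import *
avg(6)"
```

```text
t 19.975 pos 92.16 1.04 122.27 F 0.41 0.49 -1.45 M [-0.008 -0.043 -0.002] [3.1416 0.     1.7908]
```

Request:
play_rows(
  motion=[0,0,0,0,0,-0.2,1,0,0,0,0,0,0,1],
)

```text
time: 20.23
eef_pos: [0.6157, 0.1426, 0.1201]
tool_rot: [3.142, -0.0, 1.791]
contact_force: [1.2, 0.4, -2.2]
width: 0.228
grasp_force: 58.7
```

```bash
python3 -c "
from h import *
avg(6)"
```

```text
t 20.525 pos 92.19 1.03 120.25 F 0.94 -0.11 -1.19 M [ 0.029 -0.171  0.004] [ 3.1416 -0.      1.7909]
```

Request:
play_rows(
  motion=[0,0,0,0,0,-0.2,1,0,0,0,0,0,0,1],
)

```text
time: 20.78
eef_pos: [0.6158, 0.1426, 0.1182]
tool_rot: [3.141, 0.0, 1.791]
contact_force: [1.6, 1.0, -2.1]
width: 0.227
grasp_force: 58.7
```

```bash
python3 -c "
from h import *
avg(6)"
```

```text
t 21.075 pos 92.18 1.02 118.22 F 1.6 0.36 -1.58 M [ 0.043 -0.302  0.012] [ 3.1416 -0.      1.7908]
```

Contact begins on the glass side only: the X force is rising and Mx/My agree. I shift slightly towards the back plate to centre the gauge.

Request:
play_rows(
  motion=[0,0,0,0.02,0.005,0,1,0,0,0,0,0,0,1],
)

```text
time: 21.32
eef_pos: [0.6159, 0.1426, 0.1183]
tool_rot: [-3.141, 0.0, 1.791]
contact_force: [0.6, 0.4, -1.5]
width: 0.232
grasp_force: 58.6
```

```bash
python3 -c "
from h import *
avg(8)"
```

```text
t 21.725 pos 92.32 1.05 118.31 F 0.71 -0.24 -0.97 M [ 0.018 -0.124  0.008] [-3.1415 -0.      1.7908]
```

Request:
play_rows(
  motion=[0,0,0,0.03,0.005,0,1,0,0,0,0,0,0,1],
)

```text
time: 21.98
eef_pos: [0.6161, 0.1427, 0.1183]
tool_rot: [-3.141, -0.0, 1.791]
contact_force: [-0.8, 0.2, -0.4]
width: 0.227
grasp_force: 58.9
```

```bash
python3 -c "
from h import *
avg(8)"
```

```text
t 22.375 pos 92.58 1.04 118.29 F -0.94 -0.01 -0.38 M [-0.026  0.176  0.002] [-3.1414 -0.      1.7908]
```

Request:
play_rows(
  motion=[0,0,0,-0.015,0,-0.2,1,0,0,0,0,0,0,1],
)

```text
time: 22.62
eef_pos: [0.616, 0.1427, 0.1161]
tool_rot: [-3.141, -0.0, 1.791]
contact_force: [0.1, -0.2, -1.2]
width: 0.225
grasp_force: 58.9
```

```bash
python3 -c "
from h import *
avg(8)"
```

```text
t 23.025 pos 92.49 1.06 116.14 F -0.15 0.1 -1.86 M [-0.007  0.066  0.004] [-3.1415 -0.      1.7908]
```

Request:
play_rows(
  motion=[0,0,0,0,0,-0.2,1,0,0,0,0,0,0,1],
)

```text
time: 23.28
eef_pos: [0.6161, 0.1427, 0.1143]
tool_rot: [3.142, 0.0, 1.791]
contact_force: [0.3, -0.4, -0.6]
width: 0.228
grasp_force: 59.1
```

```bash
python3 -c "
from h import *
avg(8)"
```

```text
t 23.675 pos 92.54 1.04 114.31 F -0.77 -0.0 -0.21 M [-0.078  0.167 -0.011] [3.1416 0.     1.7908]
```

Request:
play_rows(
  motion=[0,0,0,-0.01,0,-0.2,1,0,0,0,0,0,0,1],
)

```text
time: 23.92
eef_pos: [0.616, 0.1427, 0.1123]
tool_rot: [3.141, 0.0, 1.791]
contact_force: [0.6, 0.4, 0.2]
width: 0.231
grasp_force: 59.2
```

```bash
python3 -c "
from h import *
avg(12)"
```

```text
t 24.525 pos 92.49 1.07 112.32 F -0.4 -0.44 1.0 M [-0.048  0.092  0.001] [3.1414 0.     1.7908]
```

Request:
play_rows(
  motion=[0,0,0,0,0,-0.15,1,0,0,0,0,0,0,1],
)

```text
time: 24.78
eef_pos: [0.616, 0.1427, 0.1109]
tool_rot: [3.141, 0.0, 1.791]
contact_force: [0.1, -0.2, 1.7]
width: 0.224
grasp_force: 59.2
```

```bash
python3 -c "
from h import *
avg(12)"
```

```text
t 25.375 pos 92.49 1.08 110.86 F -0.03 0.05 2.41 M [-0.012  0.055 -0.008] [3.1414 0.     1.7908]
```

The gauge is now dragging on both plates: about 3 N upward over the free weight, lateral force about 0, tip still clear of the bottom. I check once numerically that the lever and leaf are unmoved and that the gauge sits straight in the grip.

```bash
python3 - <<'E'
from h import *
c=snap('wrist','w20'); s=snap('scene','s20'); d=snap('side','d20'); st=robot.read_state()
T=np.array(st['eef_pos']);R_=R.from_euler('xyz',st['tool_rot']).as_matrix(); Q=(cloud(c)-T)@R_
for lo in(-.01,0,.0):
  m=(Q[...,2]>lo)&(Q[...,2]<lo+.02)&(np.abs(Q[...,0])<.03)&(np.abs(Q[...,1])<.012); print(m.sum(),np.percentile(Q[m],[2,50,98],axis=0).round(4).tolist())
for n,cc in(('w',c),('s',s),('d',d)):
  P=cloud(cc); D=cc['pixels'].max(-1)<60
  for lab,(x,y),z0,z1 in(('lever',(.511,.192),.07,.106),('leaf',(.591,-.291),.145,.16)):
    m=D&(np.abs(P[...,0]-x)<.03)&(np.abs(P[...,1]-y)<.03)&(P[...,2]>z0)&(P[...,2]<z1)
    if m.sum()>10: print(n,lab,m.sum(),P[m].mean(0).round(4))
print(st['time'],st['contact_force'],st['width'],st['grasp_force'])
E
```

```text
1609 [[0.0043, -0.0117, -0.0084], [0.0135, 0.0001, 0.005], [0.0292, 0.0109, 0.0082]]
1592 [[0.0043, -0.0117, 0.0014], [0.0146, 0.0001, 0.0052], [0.0293, 0.0109, 0.0182]]
1592 [[0.0043, -0.0117, 0.0014], [0.0146, 0.0001, 0.0052], [0.0293, 0.0109, 0.0182]]
w lever 1874 [0.5146 0.1934 0.0938]
s lever 58 [0.5057 0.1873 0.0893]
s leaf 36 [ 0.5869 -0.2946  0.151 ]
d lever 43 [0.509  0.1856 0.0877]
d leaf 29 [ 0.5909 -0.2967  0.151 ]
25.525 [ 0.80501407 -0.36555478  2.95663002] 0.22830743846129378 59.23961699008942
```

The lever is at its home place (about 0.514, 0.193), the leaf has not moved, and the gauge is held steady. I hand the job in.

```bash
python3 -c "
from station import robot
print(robot.close_job())"
```

```text
the job is handed in; nothing more can be done
None
```

The cam lever is home against its stop, and the taper gauge is held upright in the middle of the gap, dragging on both plates with about 3 N of resistance; the job was handed in at about 26 s, and no verdict came back.

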